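Take the measuring cell apart after a run

TASK

The run is over: take the measuring cell on the hotplate apart from the top down, one part at a time, and put each part away before lifting the next. Stand the electrode all the way down in the blue storage tube, the white stopper on its plug in the steel dish, the glass cell upright on the cork pad and the aluminium block right way up on the fireclay tile, each well centred on its place. Set every part down without dropping it, keep the glass upright, leave the wash bottle and the reagent bottle where they are, and let go of everything.

Things in the scene. Friction and masses are not known exactly. Their poses are not given: they have to be found in the camera images.
- electrode_head (a point): Top part of the stack: the reference electrode. Point at the centre of its upright blue round head (16 mm diameter, 44 mm tall; take it here), z up along the electrode. Under the head is a black collar 28 mm in diameter and 5 mm thick, its underside 27 mm below this point; under the collar a thin amber rod, 8 mm in diameter and 60 mm long with a tapered tip, hangs down through the stopper (hole 11 mm) into the cell. Tip 87 mm below this point. 30 g. It lifts straight out.
- stopper_mid (a point): Second part: the white round stopper of the cell. Point at the centre of its wide upper part (40 mm diameter, 20 mm tall: 10 mm above and 10 mm below this point; take it here), z up. Below it a plug 25 mm in diameter and 16 mm long sits loosely in the neck of the cell, so the stopper's lower end is 26 mm below this point and it stands by itself on the plug. The wide part overhangs the cell's neck by 3 mm all round. About 65 g. It lifts straight out.
- cell_mid (a point): Third part: the clear glass cell, a round wide-necked vessel 85 mm high. Point half-way up on its axis, z up. The body is 50 mm in diameter from the bottom (42.5 mm below this point) up to 15.5 mm above this point, then a shoulder narrows to a neck 34 mm in diameter (from 23.5 mm to 42.5 mm above). Its lowest 28 mm stand loosely (1.5 mm all round) in the well of the aluminium block; the 30 mm of the body above the block can be gripped. About 110 g. It lifts straight out.
- block_mid (a point): Lowest part: the round aluminium heating block, 66 mm in diameter, 36 mm high, with an open well for the cell (53 mm wide, 28 mm deep). Point at its centre, half-way up, z up. About 165 g. It stands loose on the white square plate (110 mm wide, top 94 mm above the bench) of a fixed blue stirring hotplate; the hotplate is 150 mm wide, ends 75 mm behind its plate's centre (robot side) and 193 mm in front of it, and turns up to 0.25 rad from start to start.
- holder_top (a point): Place of the electrode: the blue upright storage tube, fixed: 42 mm in diameter on an 80 mm round foot, 72 mm high. Point at the centre of its mouth, on the top face, z up. Hole 18 mm in diameter, 64 mm deep: the electrode's rod goes in and its black collar comes to rest on the top face.
- dish_floor (a point): Place of the stopper: the shallow round dark steel dish, fixed: 82 mm across the rim, 12 mm high. Point at the centre of its inner floor (3 mm above the bench, 62 mm across), z up.
- cork_top (a point): Place of the glass cell: the round cork pad, fixed, 84 mm in diameter, 10 mm thick. Point at the centre of its top face, z up.
- tile_top (a point): Place of the aluminium block: the square reddish-brown fireclay tile, fixed, 100 mm by 100 mm, 10 mm thick. Point at the centre of its top face, x and y along its edges, z up.
- wash_mid (a point): Bystander, to be left alone: the clear plastic wash bottle with red cap and bent red spout, 64 mm in diameter, 168 mm high. Point on its axis 68 mm above the bench, z up.
- reagent_mid (a point): Bystander, to be left alone: the brown glass reagent bottle with black cap, 60 mm in diameter, 125 mm high. Point on its axis 62 mm above the bench, z up.
Mind the look-alikes: they are no part of the job. What is shaped like the part that bears block_mid but red is not meant. What is shaped like the part that bears tile_top but pink is not meant.

How it is judged:
On the way, in this order (a step that is already met when the one before it is completed fails the run):
1. the electrode stands in the blue storage tube with its collar on the tube's top, let go (horizontal distance between electrode_head and holder_top below 0.012 m and z of electrode_head in the frame of holder_top between 0.021 and 0.032 m and angle between electrode_head's own z axis and vertical below 0.15 rad and contact force between the fingers and electrode below 0.2 N and linear speed of electrode below 0.03 m/s), for 0.2 s.
2. the stopper stands on its plug in the steel dish, let go (horizontal distance between stopper_mid and dish_floor below 0.017 m and z of stopper_mid in the frame of dish_floor between 0.02 and 0.031 m and angle between stopper_mid's own z axis and vertical below 0.15 rad and contact force between the fingers and stopper below 0.2 N and linear speed of stopper below 0.03 m/s), for 0.2 s.
3. the glass cell stands upright on the cork pad, let go (horizontal distance between cell_mid and cork_top below 0.017 m and z of cell_mid in the frame of cork_top between 0.0365 and 0.0475 m and angle between cell_mid's own z axis and vertical below 0.15 rad and contact force between the fingers and cell below 0.2 N and linear speed of cell below 0.03 m/s), for 0.2 s.
4. the aluminium block stands the right way up on the fireclay tile, let go (horizontal distance between block_mid and tile_top below 0.017 m and z of block_mid in the frame of tile_top between 0.012 and 0.023 m and angle between block_mid's own z axis and vertical below 0.15 rad and contact force between the fingers and block below 0.2 N and linear speed of block below 0.03 m/s), for 0.2 s.
At the end, for the whole second after the job is handed in: All parts let go, at rest, within 0.15 rad of upright and at resting height (-6 to +5 mm): electrode in the tube, collar on its top, within 12 mm of the hole's axis; stopper on its plug in the dish, cell on the cork, block on the tile, each within 17 mm of the middle (all of step 1 and all of step 2 and all of step 3 and all of step 4); the robot touches nothing.
It fails at once if a bystander bottle is shifted by more than 20 mm or tipped (distance of any of wash_mid, reagent_mid from where it was at the start of the episode above 0.02 m or angle between any of wash_mid, reagent_mid's own z axis and vertical above 0.3 rad).
It fails at once if a part falls freely (faster than 0.6 m/s, a drop of about 20 mm, with no finger on it) ((contact force between the fingers and electrode below 0.05 N and linear speed of electrode above 0.6 m/s) or (contact force between the fingers and stopper below 0.05 N and linear speed of stopper above 0.6 m/s) or (contact force between the fingers and cell below 0.05 N and linear speed of cell above 0.6 m/s) or (contact force between the fingers and block below 0.05 N and linear speed of block above 0.6 m/s)).
It fails at once if the glass cell is tipped by more than 0.6 rad (angle between cell_mid's own z axis and vertical above 0.6 rad).
It also fails if it takes over 112 s, if anything falls off the work surface, if the arm or the gripper's body presses on something with over 40 N, if the wrist force passes 120 N, or if a joint passes its speed limit or range.

ROBOT

A 6-joint arm with a two-finger parallel gripper is mounted at the origin on the work surface. World frame = base frame: x ahead of the robot, y to its left, z up, the work surface at z = 0. Lengths are in m, angles in rad, forces in N, time in s.
With the tool pointing down it reaches from about 0.35 to 0.8 m from the base axis. Payload 7.3 kg.
Tool frame: the origin (TCP) lies between the finger pads; the fingertips stand 8 mm ahead of it and the grasp point (between the pads) lies 11 mm behind it (bot.nose_length is the z of the fingertips in the tool frame, in m); z points along the fingers, y is the line along which they close (so a half turn about z gives the same grasp; the last joint's range is limited). The gripper opens to 85 mm and grips with 20 to 120 N. Pads are 22 mm wide; open, the fingers measure 114 mm over their backs; the gripper's body (76 mm by 85 mm) begins 54 mm behind the grasp point. The pads swing forward as they close: fully open they stand 13 mm farther back than shut.
Start: joints at [0.956, 0.342, 1.524, -0, 1.275, -0.146], TCP at [0.237, 0.468, 0.239] pointing down, gripper open.
Joint ranges: [-2.53, 2.53], [-0.77, 2.02], [0.04, 2.7], [-1, 4.14], [0.28, 2.66], [-3.11, 3.11]. Speed limits (rad/s): [2.57, 2.57, 3.14, 3.14, 3.14, 3.14].

INTERFACE

Orientations are given as a rotation vector (axis times angle).
In Python, from plant import bot gives the robot as it stands. The module is installed in compiled form; this text tells all that it offers.
- The arm moves only by the shell command python3 -m jog 'ROWS'. ROWS is JSON, a list of rows, each a list of 7 numbers: the shift along the world's x, y, z in m, then the turn, a rotation vector about the world's x, y, z in rad, then the opening, from 0 (shut) to 1 (fully open). In form: [[x, y, z, rx, ry, rz, fingers], ...]. A call has 1 to 20 rows; each row is the pose to reach, as a shift and turn from the pose commanded when the call began; what a row does not reach only later rows make up. A row lasts 1/10 s, in which the tool goes at most 50 mm and 8.59 degrees, less where a joint would pass 70% of its speed; a pose out of reach is approached as far as the arm can. A call with a gripper value outside its range is refused whole. The fingers move at their own pace and stop on an object; the grip force is fixed at half the most. Time passes only in rows, so rows that repeat a pose let the fingers close. It gives the time, the measured TCP pose, the force, the opening and the grip force at its end, in the units of the state.
- bot.read_state(): the state, without advancing time (a new reading comes with each control period).
- bot.snapshot(name): name is "scene" or "top" or "wrist"; returns (picture, depth): 400x640x3 uint8, blue, green, red; 400x640 float32, m along the optical axis (not along the pixel's ray), 0 where there is no reading.
- bot.camera_info(name): a dict with "fovy" (degrees; the focal length in pixels is half the picture's height over the tangent of half this angle, whatever the lens; pixels are square), "cx", "cy" (the principal point, pixels), "camera_from_world" (4x4, takes a point from world to camera coordinates). Camera axes: x right, y up, looking along -z (the intrinsics and any distortion apply to the point x, -y, -z); pixel columns grow to the right and rows downward; lengths in m; the calibration is good to about 2 mm. The wrist camera is an equidistant fisheye: a pixel r from the principal point sees the ray r / f radians off the axis. A picture is of the moment at which its call begins: read the wrist's pose just before it. camera_info takes no time and is no camera call; for the wrist camera it gives the pose at the moment of the call.
- bot.hand_in(): hands the job in; it is judged then, once.
Trained networks look in the newest picture that a camera, given by its name, has taken for a name from the list of things; names that differ only in an ending like _2 or _b are one class to them, and where a whole thing is asked for, a point or a joint stands for the part that bears it (a point fixed in the world has none). Each returns a list of dicts, best first, with "p" (0 to 1); they miss things now and then, are a little off and sometimes report something else, mostly with a low value. They report only what shows in the picture. A call takes as long as a camera call. They do not tell look-alikes from the thing itself.
- bot.search_frame(label, camera): "xy" ([column, row] as shares, 0 to 1, of the picture: columns of its width, rows of its height, amid what is visible of it).
- bot.outline_of(label, camera): "region" (400x640 bool, what is visible of it) and "xy" ([column, row] as shares, 0 to 1, of the picture: columns of its width, rows of its height, amid what is visible of it).
- bot.place_of(label, camera): "xy" ([column, row] as shares, 0 to 1, of the picture: columns of its width, rows of its height: a listed point, or the origin of a listed thing).
The state is a dict: "t": time; "qpos": joint angles; "dq": joint speeds; "joint_efforts": joint torques, N m; "eef_pos": TCP position; "tool_rot": TCP orientation; "ft_force": force on the tool from outside, world axes, zero at the start; "moment": the same for the moment, N m; "grip_width": finger opening in m; "gripper_force": force on a finger pad.
Only numpy, scipy, OpenCV 4.12 (cv2) and the standard library are available. Lean on these libraries where they do the work, as an engineer would, in place of code of your own. Each camera call takes 0.05 s, during which the arm holds its last target. There are 200 camera calls.

## Working session

There is one attempt and no reset: what is moved stays moved. The work goes in short steps, Python scripts to look and compute and a shell command to move; the robot and the scene stay as the last step left them, time stands still between calls to the robot, and variables do not carry over. Pictures are saved under pics/ and viewed, at most 14 in all, crops included, and the job is handed in when it is done.

```bash
mkdir -p pics; cat > h.py <<'E'
import numpy as np, cv2
from plant import bot
N=["electrode_head","stopper_mid","cell_mid","block_mid","holder_top","dish_floor","cork_top","tile_top","wash_mid","reagent_mid"]
def ray(cam,u,v,info=None):
    i=info or bot.camera_info(cam); f=200/np.tan(np.radians(i["fovy"])/2)
    x,y=(u-i["cx"])/f,(v-i["cy"])/f
    if cam=="wrist":
        r=np.hypot(x,y); s=np.sin(r)/r if r>1e-9 else 1; d=np.array([x*s,-y*s,-np.cos(r)])
    else: d=np.array([x,-y,-1.])
    T=np.linalg.inv(np.array(i["camera_from_world"])); return T[:3,3],T[:3,:3]@d
def atz(cam,u,v,z,info=None):
    o,d=ray(cam,u,v,info); return o+d*(z-o[2])/d[2]
E
python3 - <<'E'
from h import *
for c in ["scene","top"]:
    im,d=bot.snapshot(c); cv2.imwrite(f"pics/{c}0.png",im); np.save(f"{c}0.npy",d)
    o,_=ray(c,320,200); print(c,o.round(3))
    for n in N:
        for r in bot.place_of(n,c)[:3]:
            u,v=r["xy"][0]*640,r["xy"][1]*400
            z={"electrode_head":.295,"stopper_mid":.217,"cell_mid":.15,"block_mid":.112,"holder_top":.072,"dish_floor":.003,"cork_top":.01,"tile_top":.01,"wash_mid":.068,"reagent_mid":.062}[n]
            print(n,round(r["p"],2),round(u),round(v),atz(c,u,v,z).round(3))
print(bot.read_state())
E
```

```text
scene [1.09  0.985 0.931]
electrode_head 0.7 244 161 [ 0.648 -0.092  0.295]
electrode_head 0.68 325 183 [0.525 0.118 0.295]
cell_mid 0.59 323 210 [0.48  0.038 0.15 ]
block_mid 0.73 325 211 [ 0.447 -0.     0.112]
block_mid 0.62 326 221 [0.474 0.043 0.112]
block_mid 0.59 278 227 [ 0.602 -0.002  0.112]
holder_top 0.89 233 194 [ 0.616 -0.285  0.072]
dish_floor 0.66 301 193 [ 0.375 -0.267  0.003]
cork_top 0.78 348 323 [0.584 0.317 0.01 ]
tile_top 0.71 395 286 [0.402 0.278 0.01 ]
tile_top 0.69 462 290 [0.258 0.383 0.01 ]
wash_mid 0.89 422 347 [0.516 0.503 0.068]
reagent_mid 0.91 246 160 [ 0.477 -0.49   0.062]
top [0.319 0.013 1.844]
electrode_head 0.63 315 188 [0.464 0.033 0.295]
stopper_mid 0.58 315 188 [0.47  0.032 0.217]
cell_mid 0.5 316 189 [0.473 0.032 0.15 ]
block_mid 0.81 356 205 [ 0.418 -0.11   0.112]
block_mid 0.8 354 171 [ 0.539 -0.106  0.112]
block_mid 0.58 312 194 [0.46  0.047 0.112]
holder_top 0.88 406 156 [ 0.598 -0.3    0.072]
holder_top 0.71 317 186 [0.49  0.027 0.072]
dish_floor 0.73 398 212 [ 0.395 -0.274  0.003]
cork_top 0.69 243 164 [0.586 0.306 0.01 ]
tile_top 0.66 223 251 [0.258 0.383 0.01 ]
tile_top 0.63 252 210 [0.41  0.274 0.01 ]
wash_mid 0.7 187 184 [0.508 0.503 0.068]
reagent_mid 0.55 459 185 [ 0.488 -0.491  0.062]
{'t': 1.1, 'qpos': array([ 9.56016091e-01,  3.42002190e-01,  1.52406547e+00,  2.61087928e-05,
        1.27539668e+00, -1.45996544e-01]), 'dq': array([-0.00043533, -0.00072538,  0.00072795, -0.00010616,  0.0004046 ,
       -0.00077862]), 'joint_efforts': array([-2.24382429e-04, -4.33566749e+01, -2.46278483e+01, -2.73691458e-04,
        4.59578059e-04, -3.01702130e-05]), 'eef_pos': array([0.23718824, 0.46840601, 0.23933244]), 'tool_rot': array([7.29645548e-01, 3.05566165e+00, 2.01712892e-04]), 'ft_force': array([ 0.20018629,  0.10314747, -0.48031243]), 'moment': array([ 0.0454509 , -0.01279029, -0.01088468]), 'gripper_force': 0.0, 'grip_width': 0.08522029943273818}
```

View scene.

```bash
python3 - <<'E'
import cv2
a=cv2.imread("pics/scene0.png");b=cv2.imread("pics/top0.png")
cv2.imwrite("pics/s.png",cv2.resize(a[100:400,190:530],None,fx=2.35,fy=2,interpolation=2)) 
cv2.imwrite("pics/t.png",cv2.resize(b[120:300,160:480],None,fx=2.5,fy=2.5))
E
```

```text
(no output)
```

View pics/s.png

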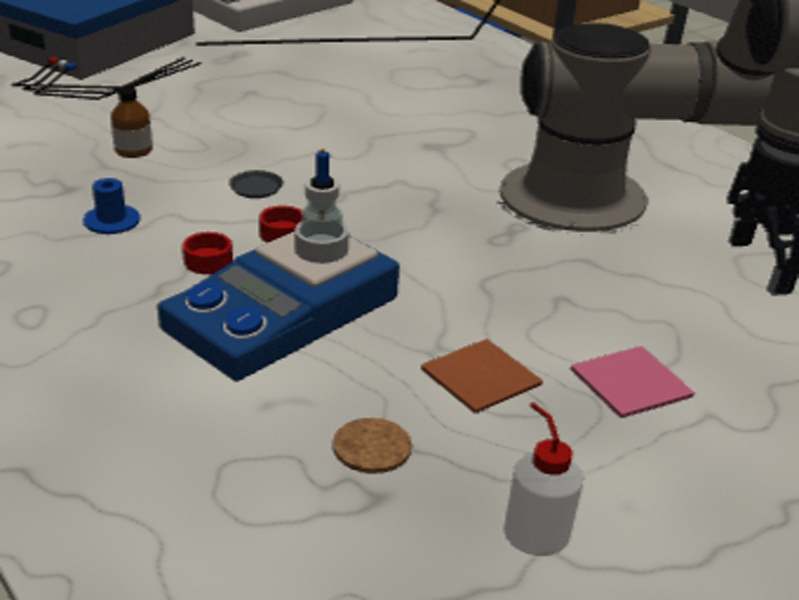

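View pics/t.png

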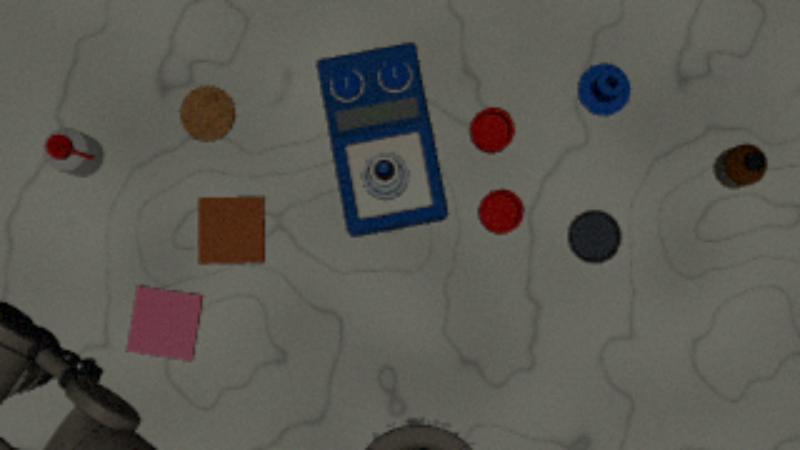

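Scene crop: the stack is at (322,200) and the top view shows it at (385,172), with the electrode's blue head uppermost.
- **block_mid candidates:** the silver block under the cell, scene (322,240), is the one I want. The red ones at (208,252) and (281,222) are look-alikes.
- **tile_top candidates:** the brown tile, scene (482,375), is the one I want. The pink one at (632,380) is not.
- **electrode_head:** the network's p=0.70 hit at px (244,161) is actually the reagent bottle. The blue tube at crop (108,205) is the holder.

Next I go above the stack.

```bash
python3 -m jog '[[0.05,-0.1,0.16,0,0,0,1],[0.05,-0.1,0.16,0,0,0,1],[0.05,-0.1,0.16,0,0,0,1],[0.05,-0.1,0.16,0,0,0,1],[0.231,-0.436,0.16,0,0,0,1],[0.231,-0.436,0.16,0,0,0,1],[0.231,-0.436,0.16,0,0,0,1],[0.231,-0.436,0.16,0,0,0,1],[0.231,-0.436,0.16,0,0,0,1],[0.231,-0.436,0.16,0,0,0,1],[0.231,-0.436,0.16,0,0,0,1],[0.231,-0.436,0.16,0,0,0,1],[0.231,-0.436,0.16,0,0,0,1],[0.231,-0.436,0.16,0,0,0,1]]'
cat >> h.py <<'E'
def look(name,zs,save=None):
    i=bot.camera_info("wrist"); im,d=bot.snapshot("wrist")
    if save: cv2.imwrite(save,im)
    for n,z in zs.items():
        for r in bot.place_of(n,"wrist")[:2]:
            u,v=r["xy"][0]*640,r["xy"][1]*400
            print(n,round(r["p"],2),round(u),round(v),atz("wrist",u,v,z,i).round(4))
    s=bot.read_state(); print(s["t"],s["eef_pos"].round(4),s["tool_rot"].round(3),s["qpos"].round(2))
    return im,d,i
E
python3 - <<'E'
from h import *
look("",{"electrode_head":.234,"stopper_mid":.197,"cell_mid":.1445,"block_mid":.112},"pics/w1.png")
print(ray("wrist",320,200))
E
```

```text
t: 2.5
eef_pos: [0.4681, 0.0321, 0.3991]
tool_rot: [-0.732, -3.054, -0.001]
ft_force: [0.1, 0.4, -0.5]
grip_width: 0.0858
gripper_force: 0.0
electrode_head 0.89 328 181 [0.4718 0.0419 0.234 ]
stopper_mid 0.79 326 173 [0.4706 0.0412 0.197 ]
cell_mid 0.73 479 146 [0.5402 0.2462 0.1445]
cell_mid 0.66 327 165 [0.4723 0.0444 0.1445]
block_mid 0.91 226 174 [ 0.4228 -0.0905  0.112 ]
block_mid 0.64 269 233 [ 0.5285 -0.0791  0.112 ]
2.75 [0.4678 0.0335 0.3997] [0.727 3.056 0.   ] [-0.09  0.16  1.34  0.    1.65 -1.2 ]
(array([0.40649823, 0.06424229, 0.53408714]), array([ 0.25375962, -0.11712316, -0.9601501 ]))
```

View pics/w1.png

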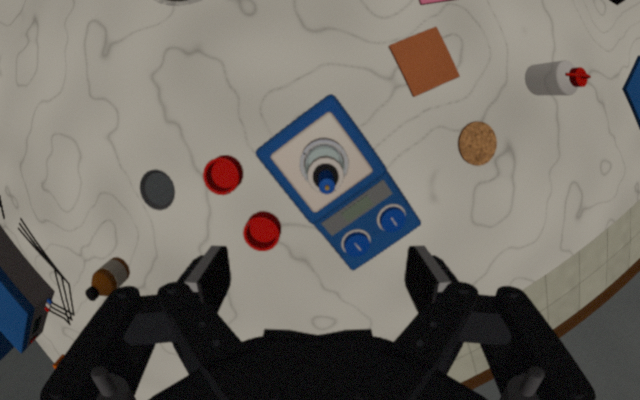

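The wrist picture shows the stack at (326,175): blue head on black collar, white stopper, glass and silver block. The red blocks are at (223,174) and (262,230), the brown tile at (424,62), the cork at (477,143) and the dish at (157,190). I lower for one closer look at the head.

```bash
python3 -m jog '[[0.003,0.006,-0.04,0,0,0,1],[0.003,0.006,-0.08,0,0,0,1],[0.003,0.006,-0.1,0,0,0,1],[0.003,0.006,-0.1,0,0,0,1],[0.003,0.006,-0.1,0,0,0,1]]'
python3 - <<'E'
from h import *
im,d,i=look("",{"electrode_head":.234,"stopper_mid":.197,"cell_mid":.1445,"block_mid":.112},"pics/w2.png")
cv2.imwrite("pics/w2c.png",cv2.resize(im[60:300,180:480],None,fx=2,fy=2))
from h import ray
# depth-based: points with height near stopper rim/head
h,w=d.shape
T=np.linalg.inv(np.array(i["camera_from_world"])); f=200/np.tan(np.radians(i["fovy"])/2)
P=[]
for v in range(60,300):
  for u in range(180,480):
    if d[v,u]>0:
      o,r=ray("wrist",u,v,i); c=i["camera_from_world"]; 
      rc=np.array(c)[:3,:3]@r; p=o+r*d[v,u]/-rc[2]; P.append([*p,u,v])
P=np.array(P)
for a,b in [(.253,.262),(.203,.2085),(.125,.134)]:
  q=P[(P[:,2]>a)&(P[:,2]<b)&(np.hypot(P[:,0]-.47,P[:,1]-.04)<.06)]
  if len(q): (cx,cy),r=cv2.minEnclosingCircle(q[:,:2].astype(np.float32)); print(a,len(q),q[:,:3].mean(0).round(4),round(cx,4),round(cy,4),round(r,4))
E
```

```text
t: 3.25
eef_pos: [0.4714, 0.0389, 0.3003]
tool_rot: [0.728, 3.055, 0.0]
ft_force: [-0.3, 0.5, 0.2]
grip_width: 0.0853
gripper_force: 0.0
electrode_head 0.56 318 211 [0.4699 0.0405 0.234 ]
stopper_mid 0.67 316 198 [0.4702 0.0387 0.197 ]
cell_mid 0.75 317 184 [0.4711 0.0393 0.1445]
block_mid 0.87 199 187 [ 0.4206 -0.0853  0.112 ]
block_mid 0.67 252 258 [ 0.5225 -0.0733  0.112 ]
3.5 [0.4717 0.0384 0.3005] [7.290e-01 3.053e+00 1.000e-03] [-0.08  0.2   1.55  0.    1.39 -1.18]
0.253 456 [0.47   0.0406 0.256 ] 0.4706 0.0404 0.0081
0.203 804 [0.4658 0.0425 0.2066] 0.4708 0.0401 0.0203
0.125 787 [0.4575 0.0468 0.1295] 0.4708 0.0404 0.0332
```

View pics/w2c.png

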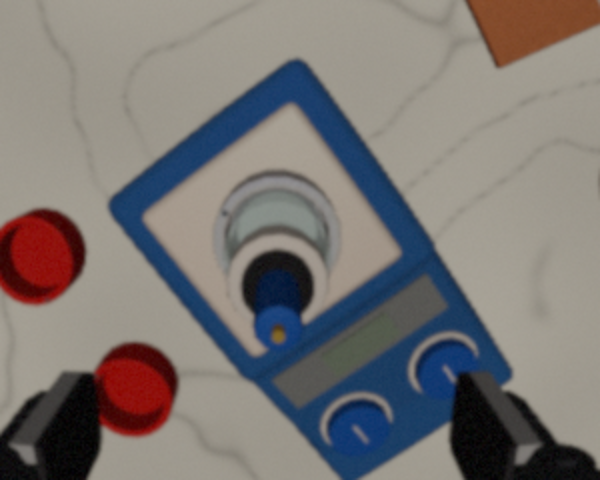

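The crop shows the right stack: blue head at (278,325), silver block at (275,230), red blocks off to the left. Depth puts the axis at (0.4707, 0.0403), with radii of 8, 20 and 33 mm as they should be. I descend and grip the head.

```bash
python3 -m jog '[[-0.001,0.002,-0.03,0,0,0,1],[-0.001,0.002,-0.06,0,0,0,0.5],[-0.001,0.002,-0.072,0,0,0,0.4],[-0.001,0.002,-0.072,0,0,0,0.4],[-0.001,0.002,-0.072,0,0,0,0],[-0.001,0.002,-0.072,0,0,0,0],[-0.001,0.002,-0.072,0,0,0,0],[-0.001,0.002,-0.072,0,0,0,0],[-0.001,0.002,-0.072,0,0,0,0],[-0.001,0.002,-0.072,0,0,0,0],[-0.001,0.002,-0.072,0,0,0,0]]'
```

```text
t: 4.6
eef_pos: [0.471, 0.0402, 0.2287]
tool_rot: [0.729, 3.053, 0.001]
ft_force: [-0.3, -0.5, 5.4]
grip_width: 0.0147
gripper_force: 58.5
```

```bash
python3 -m jog '[[0,0,0.02,0,0,0,0],[0,0,0.04,0,0,0,0],[0,0,0.06,0,0,0,0],[0,0,0.08,0,0,0,0],[0,0,0.1,0,0,0,0],[0,0,0.1,0,0,0,0],[0.09,-0.22,0.1,0,0,0,0],[0.09,-0.22,0.1,0,0,0,0],[0.09,-0.22,0.1,0,0,0,0],[0.09,-0.22,0.1,0,0,0,0],[0.09,-0.22,0.1,0,0,0,0],[0.09,-0.22,0.1,0,0,0,0],[0.09,-0.22,0.1,0,0,0,0],[0.09,-0.22,0.1,0,0,0,0]]'
cat >> h.py <<'E'
def cloud(d,i):
    v,u=np.nonzero(d>0); f=200/np.tan(np.radians(i["fovy"])/2); x=(u-i["cx"])/f; y=(v-i["cy"])/f
    r=np.hypot(x,y)+1e-9; t=np.tan(r)/r; m=r<1.3; D=d[v,u]
    c=np.stack([x*t*D,-y*t*D,-D],1)[m]; T=np.linalg.inv(np.array(i["camera_from_world"]))
    return c@T[:3,:3].T+T[:3,3]
def circ(P,a,b,x,y,R):
    q=P[(P[:,2]>a)&(P[:,2]<b)&(np.hypot(P[:,0]-x,P[:,1]-y)<R)]
    if len(q)>2:
        (cx,cy),r=cv2.minEnclosingCircle(q[:,:2].astype(np.float32)); print("circ",a,len(q),q[:,:3].mean(0).round(4),"c",round(cx,4),round(cy,4),"r",round(r,4))
E
python3 - <<'E'
from h import *
im,d,i=look("",{"electrode_head":.305,"holder_top":.072,"dish_floor":.003},"pics/w3.png")
P=cloud(d,i); circ(P,.068,.076,.605,-.29,.06); circ(P,.009,.015,.385,-.27,.07)
E
```

```text
t: 6.0
eef_pos: [0.5598, -0.1786, 0.3269]
tool_rot: [-0.728, -3.055, -0.001]
ft_force: [0.3, 0.0, -1.3]
grip_width: 0.0146
gripper_force: 58.5
electrode_head 0.73 318 261 [ 0.5714 -0.1838  0.305 ]
holder_top 0.66 258 233 [ 0.6051 -0.2931  0.072 ]
holder_top 0.57 459 22 [0.4642 0.0831 0.072 ]
dish_floor 0.74 212 86 [ 0.3862 -0.2679  0.003 ]
6.2 [ 0.5601 -0.1785  0.3278] [0.727 3.056 0.   ] [-0.44  0.41  1.17  0.    1.55 -1.54]
circ 0.068 543 [ 0.6071 -0.2915  0.0715] c 0.6078 -0.2916 r 0.0215
circ 0.009 403 [ 0.3826 -0.2731  0.0111] c 0.3842 -0.2711 r 0.0413
```

View pics/w3.png

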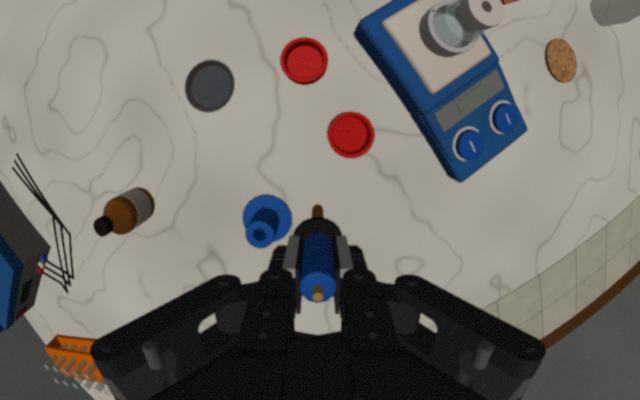

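The picture shows the electrode hanging upright in the grip at (318,265), the tube mouth at (258,233), and the dish at (210,86). By depth the tube centre is (0.6077, -0.2916) and the dish (0.384, -0.271). I go above the tube and down to just over its mouth.

```bash
python3 -m jog '[[0.047,-0.113,0,0,0,0,0],[0.047,-0.113,0,0,0,0,0],[0.047,-0.113,0,0,0,0,0],[0.047,-0.113,0,0,0,0,0],[0.047,-0.113,-0.04,0,0,0,0],[0.047,-0.113,-0.08,0,0,0,0],[0.047,-0.113,-0.12,0,0,0,0],[0.047,-0.113,-0.15,0,0,0,0],[0.047,-0.113,-0.155,0,0,0,0],[0.047,-0.113,-0.155,0,0,0,0],[0.047,-0.113,-0.155,0,0,0,0]]'
python3 - <<'E'
from h import *
im,d,i=look("",{"holder_top":.072},"pics/w4.png")
P=cloud(d,i); circ(P,.068,.075,.607,-.291,.04); circ(P,.001+.172+.021,.172+.032,.607,-.291,.04)
cv2.imwrite("pics/w4c.png",cv2.resize(im[150:350,210:430],None,fx=2.5,fy=2.5))
E
```

```text
t: 7.3
eef_pos: [0.6082, -0.2926, 0.1749]
tool_rot: [0.728, 3.052, -0.002]
ft_force: [0.3, 0.4, 0.4]
grip_width: 0.0141
gripper_force: 58.5
holder_top 0.88 318 196 [ 0.6059 -0.291   0.072 ]
7.4 [ 0.6082 -0.2929  0.1749] [ 7.280e-01  3.052e+00 -2.000e-03] [-0.56  0.67  1.16  0.    1.31 -1.66]
circ 0.068 1460 [ 0.605  -0.2912  0.0717] c 0.6072 -0.2923 r 0.0212
circ 0.19399999999999998 1812 [ 0.6046 -0.2906  0.2004] c 0.6025 -0.2896 r 0.0208
```

View pics/w4c.png

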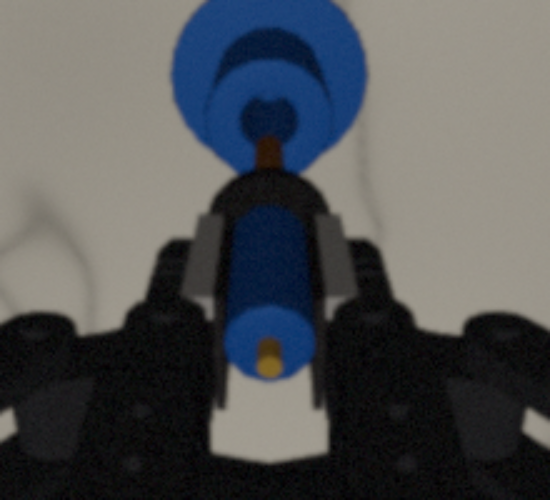

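The crop shows the rod at (268,150) in line with the mouth at (268,118). I lower it.

```bash
python3 -m jog '[[-0.001,0,-0.02,0,0,0,0],[-0.001,0,-0.04,0,0,0,0],[-0.001,0,-0.055,0,0,0,0],[-0.001,0,-0.065,0,0,0,0],[-0.001,0,-0.072,0,0,0,0],[-0.001,0,-0.076,0,0,0,0],[-0.001,0,-0.079,0,0,0,0],[-0.001,0,-0.08,0,0,0,0],[-0.001,0,-0.08,0,0,0,0]]'
```

```text
t: 8.3
eef_pos: [0.6066, -0.2929, 0.0939]
tool_rot: [0.729, 3.054, -0.001]
ft_force: [-2.1, 0.8, 4.9]
grip_width: 0.0148
gripper_force: 59.1
```

```bash
python3 -m jog '[[0,0,0,0,0,0,0.1],[0,0,0,0,0,0,0.25],[0,0,0,0,0,0,0.35],[0,0,0,0,0,0,0.45],[0,0,0,0,0,0,0.45],[0,0,0.02,0,0,0,0.45],[0,0,0.05,0,0,0,0.5],[0,0,0.1,0,0,0,0.8],[0,0,0.15,0,0,0,1],[0,0,0.17,0,0,0,1],[0,0,0.17,0,0,0,1]]'
python3 - <<'E'
from h import *
im,d,i=look("",{"electrode_head":.099},"pics/w5.png")
P=cloud(d,i); circ(P,.117,.125,.607,-.291,.03)
E
```

```text
t: 9.4
eef_pos: [0.6075, -0.2934, 0.2671]
tool_rot: [0.728, 3.048, -0.004]
ft_force: [-0.2, 0.0, -0.8]
grip_width: 0.0854
gripper_force: 0.0
electrode_head 0.85 317 178 [ 0.6052 -0.293   0.099 ]
9.5 [ 0.606  -0.2925  0.2619] [-0.73  -3.055 -0.   ] [-0.56  0.62  1.01  0.    1.51 -1.67]
circ 0.117 191 [ 0.6057 -0.2927  0.1206] c 0.6062 -0.2931 r 0.0079
```

Electrode is seated: top at 0.1206 against the expected 0.121, and 2 mm off axis. Next is the stopper.

```bash
python3 -m jog '[[-0.136,0.334,0.03,0,0,0,1],[-0.136,0.334,0.03,0,0,0,1],[-0.136,0.334,0.03,0,0,0,1],[-0.136,0.334,0.03,0,0,0,1],[-0.136,0.334,0.03,0,0,0,1],[-0.136,0.334,0.03,0,0,0,1],[-0.136,0.334,0.03,0,0,0,1],[-0.136,0.334,0.03,0,0,0,1],[-0.136,0.334,0.03,0,0,0,1],[-0.136,0.334,0.03,0,0,0,1]]'
python3 - <<'E'
from h import *
im,d,i=look("",{"stopper_mid":.197})
P=cloud(d,i); circ(P,.203,.2085,.47,.04,.03); circ(P,.125,.134,.47,.04,.05)
E
```

```text
t: 10.5
eef_pos: [0.4704, 0.0407, 0.2913]
tool_rot: [-0.729, -3.054, 0.001]
ft_force: [-0.1, -0.6, -0.7]
grip_width: 0.0853
gripper_force: 0.0
stopper_mid 0.81 317 203 [0.4706 0.0399 0.197 ]
10.6 [0.4707 0.04   0.2914] [-7.320e-01 -3.054e+00  1.000e-03] [-0.08  0.21  1.57 -0.    1.37 -1.18]
circ 0.203 1946 [0.4693 0.0406 0.2067] c 0.47 0.0401 r 0.0203
circ 0.125 831 [0.4576 0.0475 0.1295] c 0.4705 0.0405 r 0.0333
```

```bash
python3 -m jog '[[0,0,-0.04,0,0,0,1],[0,0,-0.08,0,0,0,0.8],[0,0,-0.101,0,0,0,0.65],[0,0,-0.101,0,0,0,0.65],[0,0,-0.101,0,0,0,0.4],[0,0,-0.101,0,0,0,0.3],[0,0,-0.101,0,0,0,0],[0,0,-0.101,0,0,0,0],[0,0,-0.101,0,0,0,0],[0,0,-0.101,0,0,0,0],[0,0,-0.101,0,0,0,0],[0,0,-0.101,0,0,0,0]]'
```

```text
t: 11.8
eef_pos: [0.4709, 0.0413, 0.1921]
tool_rot: [0.729, 3.053, 0.0]
ft_force: [1.3, -1.0, 5.1]
grip_width: 0.0383
gripper_force: 60.6
```

```bash
python3 -m jog '[[0,0,0.01,0,0,0,0],[0,0,0.02,0,0,0,0],[0,0,0.03,0,0,0,0],[0,0,0.05,0,0,0,0],[0,0,0.05,0,0,0,0],[-0.087,-0.311,0.03,0,0,0,0],[-0.087,-0.311,0.03,0,0,0,0],[-0.087,-0.311,0.03,0,0,0,0],[-0.087,-0.311,0.03,0,0,0,0],[-0.087,-0.311,0.03,0,0,0,0],[-0.087,-0.311,0.03,0,0,0,0],[-0.087,-0.311,0.03,0,0,0,0],[-0.087,-0.311,0.03,0,0,0,0],[-0.087,-0.311,0.03,0,0,0,0],[-0.087,-0.311,0.03,0,0,0,0]]'
python3 - <<'E'
from h import *
im,d,i=look("",{"dish_floor":.003,"stopper_mid":.23},"pics/w6.png")
P=cloud(d,i); circ(P,.008,.015,.385,-.27,.06)
E
```

```text
t: 13.3
eef_pos: [0.3833, -0.2685, 0.2212]
tool_rot: [-0.728, -3.056, -0.001]
ft_force: [-0.0, -0.1, -0.8]
grip_width: 0.0384
gripper_force: 60.4
dish_floor 0.64 321 172 [ 0.3856 -0.2641  0.003 ]
stopper_mid 0.83 317 264 [ 0.3819 -0.2677  0.23  ]
13.45 [ 0.3836 -0.2686  0.2214] [0.727 3.056 0.   ] [-0.77  0.25  1.7   0.    1.19 -1.88]
circ 0.008 905 [ 0.3855 -0.2712  0.0108] c 0.3843 -0.2705 r 0.0412
```

View pics/w6.png

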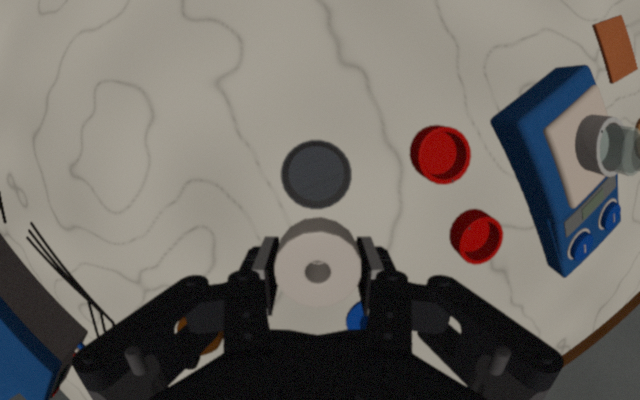

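The stopper hangs level in the grip at (318,265), with the dish under it at (316,173) and the cell still standing at (608,145). I lower it.

```bash
python3 -m jog '[[0.001,-0.002,-0.04,0,0,0,0],[0.001,-0.002,-0.08,0,0,0,0],[0.001,-0.002,-0.12,0,0,0,0],[0.001,-0.002,-0.15,0,0,0,0],[0.001,-0.002,-0.17,0,0,0,0],[0.001,-0.002,-0.18,0,0,0,0],[0.001,-0.002,-0.188,0,0,0,0],[0.001,-0.002,-0.193,0,0,0,0],[0.001,-0.002,-0.196,0,0,0,0],[0.001,-0.002,-0.197,0,0,0,0],[0.001,-0.002,-0.197,0,0,0,0]]'
```

```text
t: 14.55
eef_pos: [0.3844, -0.2718, 0.0248]
tool_rot: [0.73, 3.055, -0.001]
ft_force: [0.3, 0.2, -0.8]
grip_width: 0.0382
gripper_force: 60.4
```

```bash
python3 -m jog '[[0,0,-0.001,0,0,0,0],[0,0,-0.002,0,0,0,0],[0,0,-0.002,0,0,0,0]]'
```

```text
t: 14.85
eef_pos: [0.3846, -0.272, 0.024]
tool_rot: [0.729, 3.054, -0.002]
ft_force: [-2.3, 2.7, 15.9]
grip_width: 0.0384
gripper_force: 62.0
```

Contact. I release and rise.

```bash
python3 -m jog '[[0,0,0.001,0,0,0,0.3],[0,0,0.001,0,0,0,0.5],[0,0,0.001,0,0,0,0.6],[0,0,0.001,0,0,0,0.7],[0,0,0.001,0,0,0,0.7],[0,0,0.03,0,0,0,0.7],[0,0,0.07,0,0,0,0.8],[0,0,0.11,0,0,0,1],[0,0,0.15,0,0,0,1],[0,0,0.2,0,0,0,1],[0,0,0.25,0,0,0,1],[0,0,0.25,0,0,0,1]]'
python3 - <<'E'
from h import *
im,d,i=look("",{"stopper_mid":.029})
P=cloud(d,i); circ(P,.034,.044,.385,-.27,.03);circ(P,.008,.0145,.385,-.27,.06)
E
```

```text
t: 16.05
eef_pos: [0.3863, -0.2736, 0.2789]
tool_rot: [0.727, 3.045, -0.01]
ft_force: [0.1, -0.2, 0.1]
grip_width: 0.0852
gripper_force: 0.0
stopper_mid 0.85 319 160 [ 0.3819 -0.2697  0.029 ]
stopper_mid 0.23 628 129 [0.5658 0.2843 0.029 ]
16.15 [ 0.3844 -0.2718  0.2731] [ 7.290e-01  3.054e+00 -2.000e-03] [-0.78  0.21  1.61  0.    1.32 -1.88]
circ 0.034 744 [ 0.3837 -0.2715  0.0387] c 0.3841 -0.2717 r 0.0203
circ 0.008 712 [ 0.3857 -0.2712  0.0108] c 0.3842 -0.2706 r 0.041
```

Stopper stands centred in the dish. Next is the cell.

```bash
python3 -m jog '[[0.086,0.312,0,0,0,0,1],[0.086,0.312,0,0,0,0,1],[0.086,0.312,0,0,0,0,1],[0.086,0.312,0,0,0,0,1],[0.086,0.312,0,0,0,0,1],[0.086,0.312,0,0,0,0,1],[0.086,0.312,0,0,0,0,1],[0.086,0.312,0,0,0,0,1],[0.086,0.312,0,0,0,0,1],[0.086,0.312,0,0,0,0,1]]'
python3 - <<'E'
from h import *
im,d,i=look("",{"cell_mid":.1445,"block_mid":.112})
P=cloud(d,i); circ(P,.183,.191,.47,.04,.03); circ(P,.125,.134,.47,.04,.05)
E
```

```text
t: 17.15
eef_pos: [0.4697, 0.0395, 0.2714]
tool_rot: [-0.731, -3.053, 0.001]
ft_force: [0.2, -1.1, -0.2]
grip_width: 0.0854
gripper_force: 0.0
cell_mid 0.81 320 194 [0.4721 0.041  0.1445]
block_mid 0.95 247 264 [ 0.5144 -0.0683  0.112 ]
block_mid 0.7 191 194 [ 0.4198 -0.0824  0.112 ]
17.3 [0.47   0.0393 0.2721] [-0.732 -3.055  0.   ] [-0.08  0.22  1.6  -0.    1.32 -1.18]
circ 0.183 582 [0.4707 0.0403 0.1864] c 0.4708 0.04 r 0.0171
circ 0.125 1027 [0.46   0.0456 0.1295] c 0.4709 0.0405 r 0.0332
```

```bash
python3 -m jog '[[0.001,0.001,-0.04,0,0,0,1],[0.001,0.001,-0.08,0,0,0,1],[0.001,0.001,-0.115,0,0,0,0.85],[0.001,0.001,-0.13,0,0,0,0.75],[0.001,0.001,-0.13,0,0,0,0.7],[0.001,0.001,-0.13,0,0,0,0.6],[0.001,0.001,-0.13,0,0,0,0.5],[0.001,0.001,-0.13,0,0,0,0.3],[0.001,0.001,-0.13,0,0,0,0],[0.001,0.001,-0.13,0,0,0,0],[0.001,0.001,-0.13,0,0,0,0],[0.001,0.001,-0.13,0,0,0,0]]'
```

```text
t: 18.5
eef_pos: [0.4719, 0.0411, 0.1434]
tool_rot: [0.729, 3.053, 0.0]
ft_force: [-1.1, -2.1, 6.5]
grip_width: 0.0485
gripper_force: 62.7
```

```bash
python3 -m jog '[[0,0,0.01,0,0,0,0],[0,0,0.02,0,0,0,0],[0,0,0.03,0,0,0,0],[0,0,0.05,0,0,0,0],[0,0,0.07,0,0,0,0],[0,0,0.09,0,0,0,0],[0.03,0.07,0.1,0,0,0,0],[0.06,0.14,0.1,0,0,0,0],[0.08,0.19,0.1,0,0,0,0],[0.1,0.24,0.1,0,0,0,0],[0.114,0.271,0.1,0,0,0,0],[0.114,0.271,0.1,0,0,0,0],[0.114,0.271,0.1,0,0,0,0],[0.114,0.271,0.1,0,0,0,0],[0.114,0.271,0.1,0,0,0,0]]'
python3 - <<'E'
from h import *
im,d,i=look("",{"cork_top":.01,"cell_mid":.2445,"tile_top":.01},"pics/w7.png")
P=cloud(d,i); circ(P,.006,.014,.585,.31,.07)
E
```

```text
t: 20.0
eef_pos: [0.5849, 0.3116, 0.2427]
tool_rot: [-0.73, -3.055, 0.001]
ft_force: [-0.2, 0.3, -0.5]
grip_width: 0.0488
gripper_force: 62.5
cork_top 0.89 317 167 [0.5813 0.3128 0.01  ]
cell_mid 0.93 318 260 [0.5849 0.3121 0.2445]
cell_mid 0.46 449 51 [0.5229 0.4093 0.2445]
tile_top 0.75 224 54 [0.4061 0.2767 0.01  ]
20.2 [0.5852 0.3113 0.2432] [7.320e-01 3.055e+00 1.000e-03] [ 0.37  0.6   1.09  0.    1.45 -0.73]
circ 0.006 3344 [0.5769 0.3123 0.0098] c 0.581 0.3107 r 0.0425
```

View pics/w7.png

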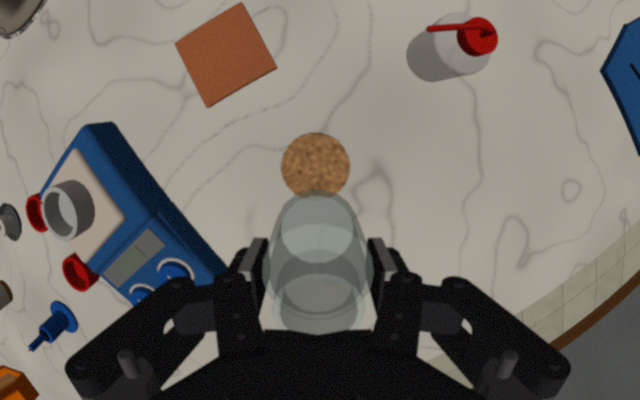

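The glass hangs upright at (318,260), the cork is at (316,165), and the block stayed on the plate at (68,208). The cork centre is about (0.581, 0.312). I lower it.

```bash
python3 -m jog '[[-0.004,0,-0.04,0,0,0,0],[-0.004,0,-0.08,0,0,0,0],[-0.004,0,-0.12,0,0,0,0],[-0.004,0,-0.15,0,0,0,0],[-0.004,0,-0.17,0,0,0,0],[-0.004,0,-0.18,0,0,0,0],[-0.004,0,-0.186,0,0,0,0],[-0.004,0,-0.189,0,0,0,0],[-0.004,0,-0.191,0,0,0,0],[-0.004,0,-0.191,0,0,0,0]]'
```

```text
t: 21.2
eef_pos: [0.5816, 0.3125, 0.0521]
tool_rot: [0.729, 3.055, 0.001]
ft_force: [-0.3, -0.7, -0.9]
grip_width: 0.0489
gripper_force: 62.5
```

```bash
python3 -m jog '[[0,0,-0.0005,0,0,0,0],[0,0,-0.001,0,0,0,0],[0,0,-0.0015,0,0,0,0],[0,0,-0.0015,0,0,0,0]]'
```

```text
t: 21.6
eef_pos: [0.5817, 0.3125, 0.0514]
tool_rot: [0.729, 3.054, 0.002]
ft_force: [-2.2, -1.1, 6.4]
grip_width: 0.0486
gripper_force: 63.2
```

Contact at the expected height. I release and rise straight up.

```bash
python3 -m jog '[[0,0,0.0005,0,0,0,0.5],[0,0,0.0005,0,0,0,0.6],[0,0,0.0005,0,0,0,0.7],[0,0,0.0005,0,0,0,0.8],[0,0,0.0005,0,0,0,1],[0,0,0.0005,0,0,0,1],[0,0,0.03,0,0,0,1],[0,0,0.07,0,0,0,1],[0,0,0.11,0,0,0,1],[0,0,0.15,0,0,0,1],[0,0,0.19,0,0,0,1],[0,0,0.2,0,0,0,1],[0,0,0.2,0,0,0,1]]'
python3 - <<'E'
from h import *
im,d,i=look("",{"cell_mid":.0525,"tile_top":.01})
P=cloud(d,i); circ(P,.090,.0985,.581,.312,.03);circ(P,.006,.014,.581,.312,.06)
E
```

```text
t: 22.9
eef_pos: [0.5819, 0.3127, 0.2521]
tool_rot: [0.729, 3.052, 0.004]
ft_force: [-0.7, 0.3, -0.7]
grip_width: 0.0851
gripper_force: 0.0
cell_mid 0.87 317 177 [0.5845 0.3114 0.0525]
tile_top 0.58 222 54 [0.4002 0.2745 0.01  ]
23.05 [0.5805 0.3121 0.2476] [-7.290e-01 -3.053e+00  3.000e-03] [ 0.38  0.6   1.09  0.    1.46 -0.72]
circ 0.09 344 [0.5817 0.3126 0.0943] c 0.5815 0.3124 r 0.0172
circ 0.006 1746 [0.571  0.313  0.0102] c 0.581 0.3103 r 0.0424
```

Cell stands on the cork, 2 mm off centre. Next is the block.

```bash
python3 -m jog '[[-0.11,-0.272,0,0,0,0,1],[-0.11,-0.272,0,0,0,0,1],[-0.11,-0.272,0,0,0,0,1],[-0.11,-0.272,0,0,0,0,1],[-0.11,-0.272,0,0,0,0,1],[-0.11,-0.272,0,0,0,0,1],[-0.11,-0.272,0,0,0,0,1],[-0.11,-0.272,0,0,0,0,1],[-0.11,-0.272,0,0,0,0,1]]'
python3 - <<'E'
from h import *
im,d,i=look("",{"block_mid":.112},"pics/w8.png")
P=cloud(d,i); circ(P,.125,.134,.47,.04,.05)
E
```

```text
t: 23.95
eef_pos: [0.4713, 0.0411, 0.249]
tool_rot: [-0.729, -3.054, -0.0]
ft_force: [0.4, -0.3, 0.7]
grip_width: 0.0854
gripper_force: 0.0
block_mid 0.95 243 273 [ 0.5157 -0.0664  0.112 ]
block_mid 0.91 317 188 [0.47   0.0415 0.112 ]
24.05 [0.4714 0.0415 0.2492] [-0.727 -3.055 -0.   ] [-0.07  0.24  1.64  0.    1.26 -1.18]
circ 0.125 1655 [0.4701 0.0419 0.1294] c 0.4709 0.0412 r 0.0332
```

View pics/w8.png

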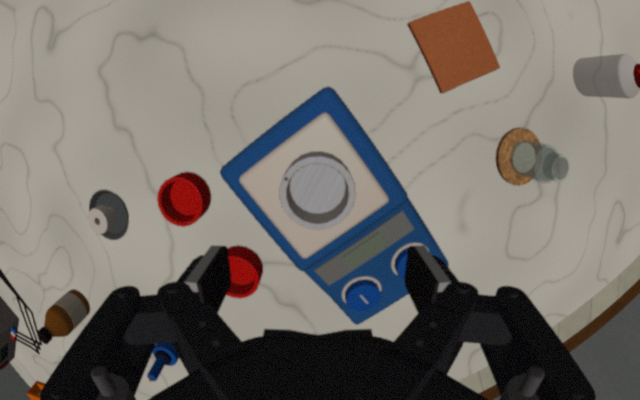

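The silver block is alone on the plate at (317,190), and the cell stands on the cork at (525,158). I descend and grip the block.

```bash
python3 -m jog '[[0,0,-0.04,0,0,0,1],[0,0,-0.08,0,0,0,1],[0,0,-0.11,0,0,0,1],[0,0,-0.13,0,0,0,1],[0,0,-0.142,0,0,0,1],[0,0,-0.142,0,0,0,0.9],[0,0,-0.142,0,0,0,0.75],[0,0,-0.142,0,0,0,0.5],[0,0,-0.142,0,0,0,0],[0,0,-0.142,0,0,0,0],[0,0,-0.142,0,0,0,0],[0,0,-0.142,0,0,0,0]]'
```

```text
t: 25.25
eef_pos: [0.4716, 0.0405, 0.1083]
tool_rot: [0.729, 3.055, 0.001]
ft_force: [-1.3, 1.7, 4.1]
grip_width: 0.0643
gripper_force: 66.7
```

```bash
python3 -m jog '[[0,0,0.01,0,0,0,0],[0,0,0.02,0,0,0,0],[0,0,0.04,0,0,0,0],[0,0,0.06,0,0,0,0],[0,0,0.08,0,0,0,0],[0,0,0.1,0,0,0,0],[-0.015,0.06,0.11,0,0,0,0],[-0.03,0.11,0.11,0,0,0,0],[-0.045,0.16,0.11,0,0,0,0],[-0.055,0.2,0.11,0,0,0,0],[-0.066,0.235,0.11,0,0,0,0],[-0.066,0.235,0.11,0,0,0,0],[-0.066,0.235,0.11,0,0,0,0]]'
python3 - <<'E'
from h import *
im,d,i=look("",{"tile_top":.01,"block_mid":.222},"pics/w9.png")
P=cloud(d,i); circ(P,.007,.014,.406,.276,.07)
r=[x for x in bot.outline_of("tile_top","wrist")]
for x in r[:2]:
    m=x["region"]; print(x["p"],m.sum(),x["xy"])
    vs,us=np.nonzero(m); q=np.array([atz("wrist",u,v,.01,i)[:2] for u,v in zip(us,vs)],np.float32); print(cv2.minAreaRect(q))
E
```

```text
t: 26.55
eef_pos: [0.4047, 0.276, 0.2183]
tool_rot: [0.725, 3.056, -0.0]
ft_force: [0.1, -0.6, -1.3]
grip_width: 0.0646
gripper_force: 66.7
tile_top 0.93 317 173 [0.4045 0.2763 0.01  ]
tile_top 0.87 343 23 [0.2654 0.3781 0.01  ]
block_mid 0.67 99 302 [0.3757 0.1357 0.222 ]
26.7 [0.4056 0.2743 0.2181] [ 0.732  3.055 -0.   ] [ 0.44  0.3   1.65 -0.    1.19 -0.66]
circ 0.007 5665 [0.3915 0.2821 0.0098] c 0.4031 0.2769 r 0.0686
0.9 6160 [0.533, 0.0832]
((0.26739346981048584, 0.37581315636634827), (0.100316122174263, 0.0965174064040184), 80.26994323730469)
0.77 5617 [0.5006, 0.399]
((0.40212634205818176, 0.2757411003112793), (0.10005874931812286, 0.09917046874761581), 89.72339630126953)
```

View pics/w9.png

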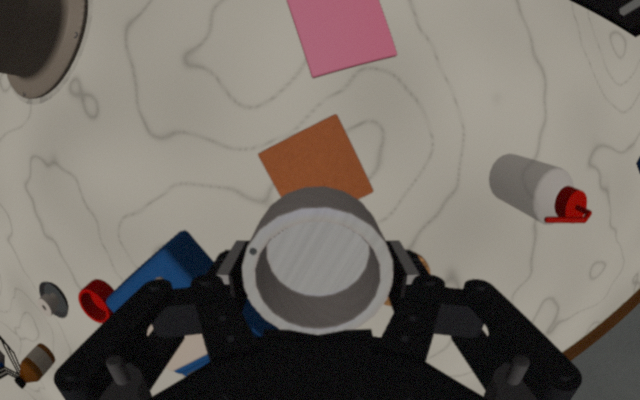

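The block is level in the grip at (318,270), over the brown tile at (317,165) and not the pink one at (340,30). The tile centre is (0.4025, 0.276).

```bash
python3 -m jog '[[-0.003,0.001,-0.04,0,0,0,0],[-0.003,0.001,-0.08,0,0,0,0],[-0.003,0.001,-0.12,0,0,0,0],[-0.003,0.001,-0.15,0,0,0,0],[-0.003,0.001,-0.17,0,0,0,0],[-0.003,0.001,-0.18,0,0,0,0],[-0.003,0.001,-0.187,0,0,0,0],[-0.003,0.001,-0.191,0,0,0,0],[-0.003,0.001,-0.193,0,0,0,0],[-0.003,0.001,-0.193,0,0,0,0]]'
```

```text
t: 27.75
eef_pos: [0.4026, 0.2765, 0.0253]
tool_rot: [0.73, 3.055, 0.001]
ft_force: [-0.2, -0.6, -0.6]
grip_width: 0.0647
gripper_force: 66.7
```

```bash
python3 -m jog '[[0,0,-0.0005,0,0,0,0],[0,0,-0.001,0,0,0,0],[0,0,-0.0015,0,0,0,0],[0,0,-0.0015,0,0,0,0]]'
```

```text
t: 28.15
eef_pos: [0.4025, 0.2766, 0.0243]
tool_rot: [0.729, 3.055, 0.001]
ft_force: [-1.3, -2.1, 7.8]
grip_width: 0.0645
gripper_force: 67.6
```

```bash
python3 -m jog '[[0,0,0.0005,0,0,0,0.8],[0,0,0.0005,0,0,0,0.9],[0,0,0.0005,0,0,0,1],[0,0,0.0005,0,0,0,1],[0,0,0.0005,0,0,0,1],[0,0,0.0005,0,0,0,1],[0,0,0.03,0,0,0,1],[0,0,0.07,0,0,0,1],[0,0,0.11,0,0,0,1],[0,0,0.15,0,0,0,1],[0,0,0.2,0,0,0,1],[0,0,0.25,0,0,0,1],[0,0,0.25,0,0,0,1],[0,0,0.25,0,0,0,1]]'
python3 - <<'E'
from h import *
im,d,i=look("",{"block_mid":.028,"tile_top":.01},"pics/w10.png")
P=cloud(d,i); circ(P,.041,.05,.4025,.276,.05);circ(P,.006,.014,.4025,.276,.075)
im,_=bot.snapshot("scene"); cv2.imwrite("pics/s2.png",cv2.resize(im[100:400,190:530],None,fx=2.35,fy=2,interpolation=2))
E
```

```text
t: 29.55
eef_pos: [0.4024, 0.2765, 0.2742]
tool_rot: [0.729, 3.054, 0.003]
ft_force: [-0.9, 0.6, -1.7]
grip_width: 0.0858
gripper_force: 0.0
block_mid 0.89 116 286 [ 0.4222 -0.1179  0.028 ]
block_mid 0.64 318 168 [0.4035 0.2777 0.028 ]
tile_top 0.57 339 39 [0.2679 0.3757 0.01  ]
29.7 [0.4015 0.276  0.2717] [-7.290e-01 -3.053e+00  3.000e-03] [ 0.44  0.25  1.56  0.    1.33 -0.66]
circ 0.041 849 [0.4017 0.277  0.0455] c 0.4022 0.277 r 0.0335
circ 0.006 3253 [0.3985 0.2772 0.0098] c 0.4026 0.2757 r 0.0694
```

View pics/s2.png

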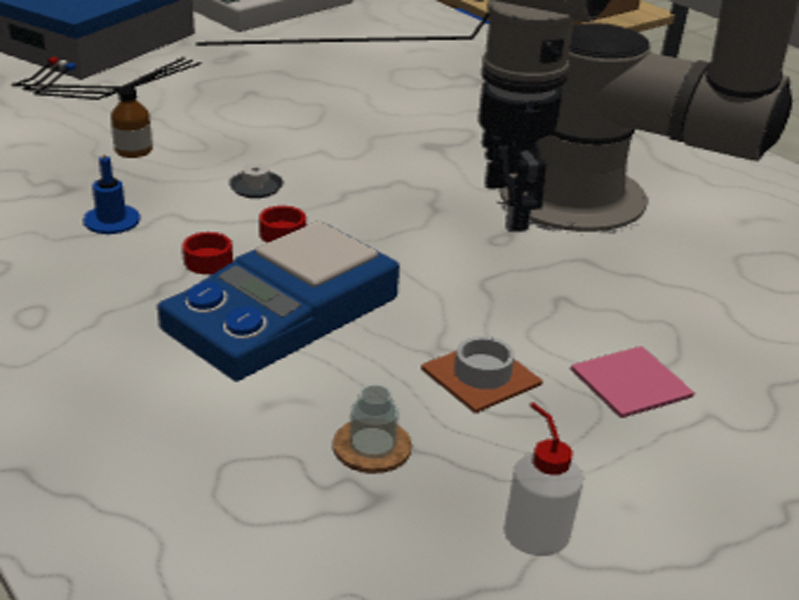

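The scene shows the electrode in the tube at (108,185), the cell upright at (373,425) and the block on the brown tile at (484,365). Both bottles are in place. The stopper at (256,180) looks odd, so I check it.

```bash
python3 -m jog '[[0,-0.3,0.03,0,0,0,1],[0,-0.3,0.03,0,0,0,1],[0,-0.3,0.03,0,0,0,1],[0,-0.3,0.03,0,0,0,1],[0,-0.3,0.03,0,0,0,1],[0,-0.3,0.03,0,0,0,1],[0,-0.3,0.03,0,0,0,1],[0,-0.3,0.03,0,0,0,1]]'
python3 - <<'E'
from h import *
im,d,i=look("",{"stopper_mid":.029},"pics/w11.png")
P=cloud(d,i); circ(P,.034,.044,.385,-.27,.03);circ(P,.02,.07,.385,-.27,.03);circ(P,.117,.125,.607,-.291,.03)
cv2.imwrite("pics/w11c.png",cv2.resize(im[0:400,0:400],None,fx=1.5,fy=1.5))
E
```

```text
t: 30.55
eef_pos: [0.4019, -0.0245, 0.3024]
tool_rot: [-0.735, -3.052, -0.001]
ft_force: [-0.4, 1.5, -0.3]
grip_width: 0.0855
gripper_force: 0.0
stopper_mid 0.89 170 229 [ 0.3837 -0.2691  0.029 ]
30.65 [ 0.4019 -0.0227  0.3026] [-7.280e-01 -3.054e+00 -1.000e-03] [-0.25  0.06  1.7   0.    1.38 -1.35]
circ 0.034 429 [ 0.3841 -0.2702  0.0384] c 0.3846 -0.2718 r 0.0205
circ 0.02 563 [ 0.3838 -0.2674  0.0359] c 0.3843 -0.2713 r 0.0208
```

View pics/w11c.png

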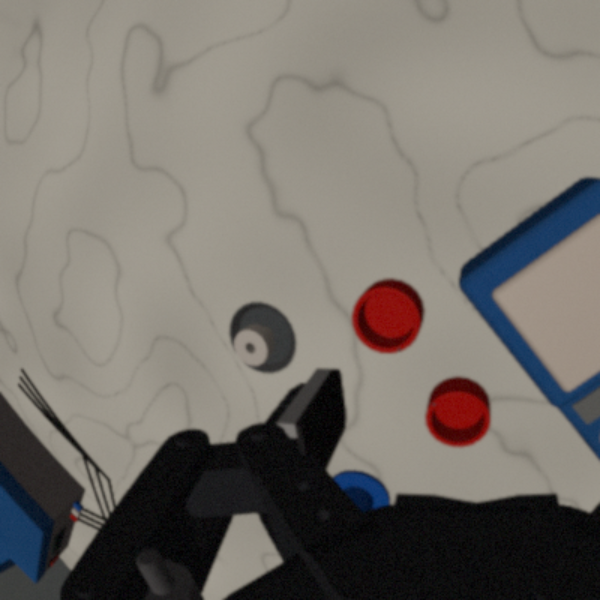

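The stopper stands upright and centred: its 40 mm top face, with the hole at (250,346), is level at z≈0.0385. The odd look was shading. I hand in.

```bash
python3 -m jog '[[0,0,0,0,0,0,1],[0,0,0,0,0,0,1],[0,0,0,0,0,0,1]]'; python3 -c "
from plant import bot; print(bot.hand_in())"
```

```text
t: 30.95
eef_pos: [0.4022, -0.0226, 0.3032]
tool_rot: [-0.726, -3.056, -0.0]
ft_force: [0.2, -0.1, 0.5]
grip_width: 0.0852
gripper_force: 0.0
the job is handed in; nothing more can be done
None
```

I put all four parts away in order, each measured within about 2 mm of its place's centre and let go, and handed the job in at about 31 s; the hand-in call returned no verdict.

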